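# Take a cheese press apart and free the little tomme

## Robot

A 7-joint arm with a two-finger parallel gripper is mounted at the origin on a cart in front of the work surface, level with it; the furniture and walls round the work are solid. World frame = base frame: x ahead of the robot, y to its left, z up, the work surface at z = 0. Lengths are in m, angles in degrees, forces in N, time in s.
With the tool pointing down it reaches from about 0.35 to 0.775 m from the base axis. Payload 3.1 kg.
Tool frame: the origin (TCP) lies on the centre line of the jaws, within the pads' length; the fingertips stand 17 mm ahead of it and the grasp point (between the pads) lies 2 mm behind it (robot.tip_reach is the distance from the TCP to the fingertips, in m); z points along the fingers, y is the direction in which the jaws open and shut (so a half turn about z gives the same grasp; the last joint's range is limited). The gripper opens to 85 mm and grips with 20 to 120 N. Pads are 22 mm wide; open, the fingers measure 114 mm over their backs; the gripper's body (76 mm by 85 mm) begins 54 mm behind the grasp point. The pads swing forward as they close: fully open they stand 13 mm farther back than shut.
Start: joints at [-74.983, 17.813, 0.802, 86.603, -0.252, 75.585, -1.558], TCP at [0.165, 0.525, 0.211] pointing down, gripper open.
Joint ranges: [-154.91, 154.91], [-16.99, 109.72], [-72.82, 74.43], [7.12, 147.25], [-82.49, 262.49], [11.32, 116.49], [-174.64, 174.64]. Speed limits (degrees/s): [159.86, 159.86, 180, 180, 180, 180, 180].

## Interface

Orientations are given as [roll, pitch, yaw] about the fixed x, y, z axes, in that order (R = Rz(yaw) Ry(pitch) Rx(roll)).
In Python, from station import robot, fingers, vision, workorder, recognise gives the robot as it stands. Calls block until the motion is done:
- robot.move_to(position, orientation): joint-space move of the TCP to a pose.
- robot.line_to(position, orientation=None, velocity=0.15, f_stop=None): straight line of the TCP; orientation=None keeps the orientation; velocity is the mean speed in m/s. With f_stop (N) it stops when the force on the tool has changed by that much, and returns True; else False.
- robot.move_j(angles): joint-space move.
- fingers.gripper_to(opening, force=None): opening from 0.0 (shut) to 1.0 (fully open); force is the grip in N (None keeps the last); returns when the fingers have stopped.
- robot.pause(seconds).
- robot.inverse_kinematics(position, orientation): joint angles nearest the present ones, or None.
- vision.grab_frame(name): name is "scene" or "top" or "wrist"; returns the picture (384x512x3 uint8, red, green, blue); there is no depth.
- vision.calibration(name): a dict with "mtx" (3x3 intrinsics, pixels), "k1" (the pictures are not rectified: a ray, as slopes to the right and down, at radius r is drawn at 1 + k1 r^2 times it, then the intrinsics apply), "extrinsics" (4x4, takes a point from world to camera coordinates); the wrist camera has in their place "T_tool_cam" (4x4, takes a point from camera to tool coordinates, whose origin is the TCP and whose axes are the flange's). Camera axes: x right, y up, looking along -z (the intrinsics and any distortion apply to the point x, -y, -z); pixel columns grow to the right and rows downward; lengths in m; the calibration is good to about 2 mm. A picture is of the moment at which its call begins: read the wrist's pose just before it. calibration takes no time and is no camera call.
A pose or a line that the arm cannot do raises robot.PlanningError and nothing moves.
- workorder.close_job(): hands the job in, once; it reports no verdict.
Trained networks look in the newest picture that a camera, given by its name, has taken for a name from the list of things; names that differ only in an ending like _2 or _b are one class to them, and where a whole thing is asked for, a point or a joint stands for the part that bears it (a point fixed in the world has none). Each returns a list of dicts, best first, with "p" (0 to 1); they miss things now and then, are a little off and sometimes report something else, mostly with a low value. They report only what shows in the picture. A call takes as long as a camera call.
- recognise(label, camera): "rect" ([centre column, centre row, width, height] in pixels, round what is visible of it).
Readings, each from a call of its own:
- robot.current_time_s(): time.
- robot.current_joint_positions(): joint angles.
- robot.current_dq(): joint speeds.
- robot.current_joint_torque(): joint torques, N m.
- robot.current_tool_pos(): TCP position.
- robot.current_eef_rot(): TCP orientation.
- robot.current_contact_force(): force on the tool from outside, world axes, zero at the start.
- robot.current_torque(): the same for the moment, N m.
- robot.current_finger_gap(): opening from 0.0 (shut) to 1.0 (fully open).
Only numpy, scipy, OpenCV 4.12 (cv2) and the standard library are available. Lean on these libraries where they do the work, as an engineer would, in place of code of your own. Each camera call takes 0.05 s, during which the arm holds its last target.

## Task

The little brown tomme is ready to come out of its press. Take the press apart from the top down: turn the lid anticlockwise (seen from above) by its grip until its cross bar comes up against the stops and is free of the keeper ring, lift the lid out and stand it upright on the carved wooden board, then draw the white hoop straight up off the cheese and stand it beside the lid on the same board. Leave the cheese standing on the press tray, set the parts down rather than dropping them, and do not disturb the other cheeses.

Things in the scene. Friction and masses are not known exactly. Their poses are not given: they have to be found in the camera images.
- press_tray: Round wooden base of the press, 236 mm across, 16 mm thick, fixed to the counter. Origin: centre of its underside, z up; its yaw tells nothing. Eight steel nibs 6 mm high on it keep the hoop central; it carries the keeper ring.
- keeper_ring (a point): Centre of the fixed flat steel keeper ring above the tray, at the height of its underside (121 mm over the counter; top 131 mm). Inner radius 88, outer 104 mm, on four posts that reach to 112 mm radius. Two opposite gaps 32 mm wide let the lid's cross bar rise; elsewhere the ring stops it after 3 mm of lift. The gaps' angle varies and is not given by this point's yaw: feel or see it.
- keeper_stops (a point): Centre between the ring's two stop tabs, which hang 14 mm below the ring, one at the anticlockwise end of each gap. The bar starts 0.6 to 1.85 rad short of them: turn the lid anticlockwise seen from above (positive yaw). Against the stops the bar is under the gaps, with some 16 mm (0.16 rad) of free gap on its clockwise side, and can go straight up. This point's yaw tells nothing.
- lid: Press lid, wood and steel, 0.3 kg, loose. Origin: centre of its flat underside (79 mm over the counter when assembled), z up. Heights above it: plug (radius 46 mm, sits in the hoop) 0-27 mm; flange (radius 55, rests on the hoop's rim) 27-34; steel cross bar along x, 192 long, 16 wide, 27-39; dark upright paddle grip along x, 70 long, 14 thick along y, top at 88. It stands by itself on its plug.
- hoop: White perforated open-ended tube, outer radius 56, inner 48, 90 mm high, 0.3 kg, loose. Origin: centre of its lower edge, z up. Stands on the tray round the cheese, rim 106 mm over the counter. With the lid out, pinch its 8 mm wall from above anywhere (32 mm free outside to the keeper ring; 31 mm deep inside down to the cheese). Rises 60 mm to clear the cheese, 120 mm to clear the ring.
- tomme: Little brown tomme cheese, 87 mm across and 59 mm high, about 0.26 kg, loose, standing on the tray inside the hoop with about 4 mm of play; its top is 75 mm above the counter. Origin: centre of its underside, z up.
- board: Carved wooden cutting board, 190 mm (its x) by 300 mm (its y), 22 mm thick, lying fixed and empty on the counter. Origin: centre of its underside. Lid and hoop fit side by side along its y, for example 75 mm either side of its centre.
- half: Half of a white bloomy cheese, 127 x 64 x 50 mm, loose, behind the work; a bystander. Origin: centre of its underside.
- wedge: Cheese wedge with orange rind, 113 x 152 x 70 mm, loose, to the right of the work; a bystander. Origin: centre of its underside.
- pink: Smaller wedge of pink-rinded tomme, 105 x 92 x 46 mm, loose, behind the work; a bystander. Origin: centre of its underside.

How it is judged:
By the outcome, as a careful person would: the job done as asked, in the order asked, and still so for the second after the job is handed in, with the robot touching nothing.
It also fails if it takes over 64 s, if anything falls off the work surface, if the arm or the gripper's body presses on something with over 40 N, if the wrist force passes 120 N, or if a joint passes its speed limit or range.

## Working session

There is one attempt and no reset: what is moved stays moved. The work goes in short steps, each a Python script; the robot and the scene stay as the last script left them, time stands still between calls to the robot, and variables do not carry over. Pictures are saved under pics/ and viewed, and the job is handed in when it is done.

```bash
mkdir -p pics; ls; python3 - <<'E'
from station import robot, fingers, vision, workorder, recognise
import cv2
for n in ["scene","top","wrist"]:
    im=vision.grab_frame(n); cv2.imwrite(f"pics/a_{n}.png",im[:,:,::-1])
    c=vision.calibration(n); print(n,{k:(v.tolist() if hasattr(v,'tolist') else v) for k,v in c.items()})
    for l in ["press_tray","lid","hoop","board","keeper_ring","half","wedge","pink"]:
        if n!="wrist" :
            r=recognise(l,n); print(l,[(x['p'],x['rect']) for x in r[:2]])
print(robot.current_time_s(),robot.current_tool_pos(),robot.current_eef_rot())
E
```

```text
pics
scene {'mtx': [[463.8136472987211, 0.0, 253.47040495185487], [0.0, 463.8136472987211, 193.38425690344764], [0.0, 0.0, 1.0]], 'k1': -0.05060417771727422, 'extrinsics': [[0.5302019639695927, -0.8478247516212828, -0.008892015581248169, -0.45762675670766423], [0.33246871730793626, 0.19824467775455182, 0.922043165884119, -0.2891582053653516], [-0.7799682233363116, -0.4918254144310807, 0.38698492516543, -1.1314257996513597], [0.0, 0.0, 0.0, 1.0]]}
press_tray [(0.82, [250.8, 235.8, 74.5, 35.7])]
lid [(0.56, [252.6, 198.9, 53.5, 24.1])]
hoop [(0.59, [247.8, 223.4, 39.1, 25.7])]
board [(0.83, [169.8, 211.2, 90.6, 40.5]), (0.62, [298.5, 215.6, 26.7, 21.0])]
keeper_ring [(0.95, [252.2, 238.3, 68.9, 34.3])]
half []
wedge [(0.75, [347.1, 251.6, 53.1, 37.8])]
pink [(0.71, [297.9, 216.1, 27.1, 16.4])]
top {'mtx': [[377.4567002738301, 0.0, 259.61093585003056], [0.0, 377.4567002738301, 190.54605590146699], [0.0, 0.0, 1.0]], 'k1': 0.028412791650881602, 'extrinsics': [[-0.008537453102520078, -0.9997292056735728, -0.021647799375675857, -0.13135363748490197], [0.9965403381492316, -0.0102960045311368
[... 359 characters left out ...]
, [188.6, 155.4, 33.0, 41.7]), (0.47, [271.8, 218.1, 52.3, 53.9])]
wedge [(0.55, [393.4, 198.5, 59.1, 44.8])]
pink [(0.94, [301.4, 154.8, 31.3, 41.8])]
wrist {'mtx': [[266.46124728690023, 0.0, 255.47669473416462], [0.0, 266.46124728690023, 188.98012228426114], [0.0, 0.0, 1.0]], 'k1': 0.01365496838822556, 'T_tool_cam': [[-0.00033696232664752685, 0.9623179256650765, 0.27192663790083743, 0.06898462700513983], [0.9999998338121421, 0.000451470781436445, -0.000358538449908261, 0.0002193761027482477], [-0.00046779490909334477, 0.27192647189598196, -0.9623179178681673, -0.16257229938270884], [0.0, 0.0, 0.0, 1.0]]}
0.95 [0.16450447 0.52484594 0.21092369] [1.79996150e+02 6.65593824e-04 1.62597577e+02]
```

```bash
python3 - <<'E'
import cv2
a=cv2.imread("pics/a_top.png"); cv2.imwrite("pics/b_top.png",cv2.resize(a[130:280,90:290+10],None,fx=3.7,fy=3.7,interpolation=cv2.INTER_CUBIC))
cv2.imwrite("pics/c_top.png",cv2.resize(a[165:275,215:325],None,fx=5,fy=5,interpolation=cv2.INTER_CUBIC))
E
```

```text
(no output)
```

View pics/a_top.png

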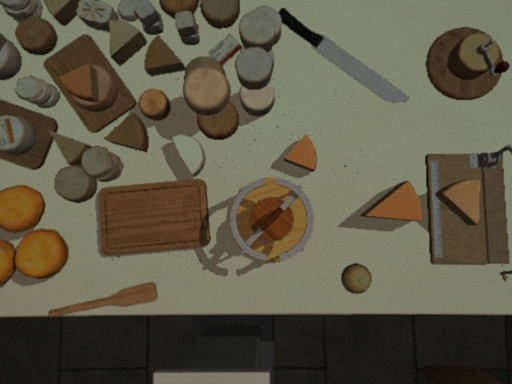

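View pics/c_top.png

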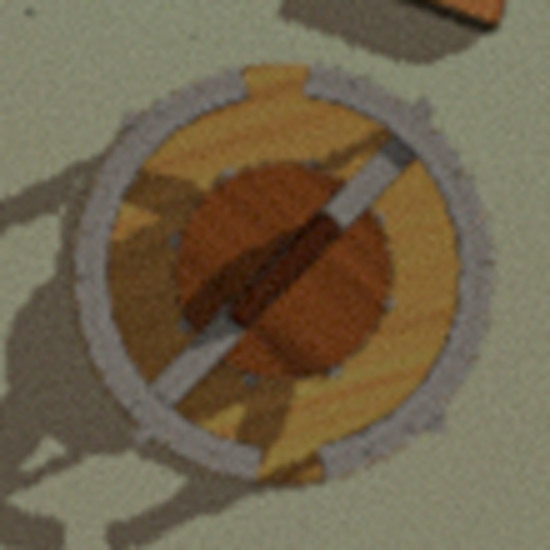

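View pics/a_scene.png

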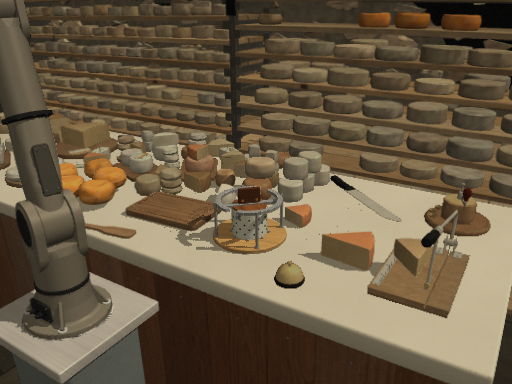

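The top view shows the press at about (271,219), with the bar running from lower left to upper right. The ring's gaps are at (270.5,181) and (273,258), about 45° anticlockwise of the bar. The empty board is at (154,216). I'll convert these to world positions, then take a closer look with the wrist camera.

```bash
cat > h.py <<'E'
from station import robot, fingers, vision, workorder, recognise
import cv2, numpy as np
from scipy.spatial.transform import Rotation as R
def ray(cal,px,T_wc):
    m=cal["mtx"]; m=np.array(m); x=(px[0]-m[0,2])/m[0,0]; y=(px[1]-m[1,2])/m[1,1]
    d=cv2.undistortPoints(np.array([[[px[0],px[1]]]],float),m,np.array([cal["k1"],0,0,0.]))[0,0]
    return T_wc[:3,3], T_wc[:3,:3]@np.array([d[0],-d[1],-1])
def p2w(cam,px,z,T=None):
    cal=vision.calibration(cam)
    if T is None: T=np.linalg.inv(np.array(cal["extrinsics"]))
    o,d=ray(cal,px,T); return o+d*(z-o[2])/d[2]
def wristT():
    p=robot.current_tool_pos(); r=robot.current_eef_rot()
    T=np.eye(4); T[:3,:3]=R.from_euler('xyz',r,degrees=True).as_matrix(); T[:3,3]=p
    return T@np.array(vision.calibration("wrist")["T_tool_cam"])
def w2p(cam,P,T=None):
    cal=vision.calibration(cam); E=np.array(cal["extrinsics"]) if T is None else np.linalg.inv(T)
    c=E[:3,:3]@np.array(P)+E[:3,3]; a=c[0]/-c[2]; b=-c[1]/-c[2]; k=1+cal["k1"]*(a*a+b*b)
    m=np.array(cal["mtx"]); return np.array([m[0,0]*a*k+m[0,2],m[1,1]*b*k+m[1,2]])
E
python3 - <<'E'
from h import *
q=lambda u,v:((u+.5)/5-.5+215,(v+.5)/5-.5+165)
f=lambda n,u,v,z:print(n,p2w("top",q(u,v),z).round(4))
for n,u,v in [("L",75,265),("R",492,265),("gt",278,82),("gb",292,465)]: f(n,u,v,.131)
f("barUR",402,150,.118);f("barLL",160,390,.118);f("gripc",282,270,.167)
for n,c in zip("tl tr br bl".split(),[(98,190),(207,180),(209,243),(105,253)]): print(n,p2w("top",c,.022).round(4))
for l,c in [("half",(188.6,155.4)),("pink",(301,155))]: print(l,p2w("top",c,.05).round(3))
E
```

```text
L [ 0.5661 -0.0643  0.131 ]
R [ 0.5643 -0.2713  0.131 ]
gt [ 0.6566 -0.1664  0.131 ]
gb [ 0.467  -0.1712  0.131 ]
barUR [ 0.6227 -0.2287  0.118 ]
barLL [ 0.5033 -0.1056  0.118 ]
gripc [ 0.5624 -0.167   0.167 ]
tl [0.6481 0.3156 0.022 ]
tr [0.6731 0.0099 0.022 ]
br [0.4979 0.0038 0.022 ]
bl [0.4732 0.2913 0.022 ]
half [0.738 0.056 0.05 ]
pink [ 0.736 -0.252  0.05 ]
```

View pics/b_top.png

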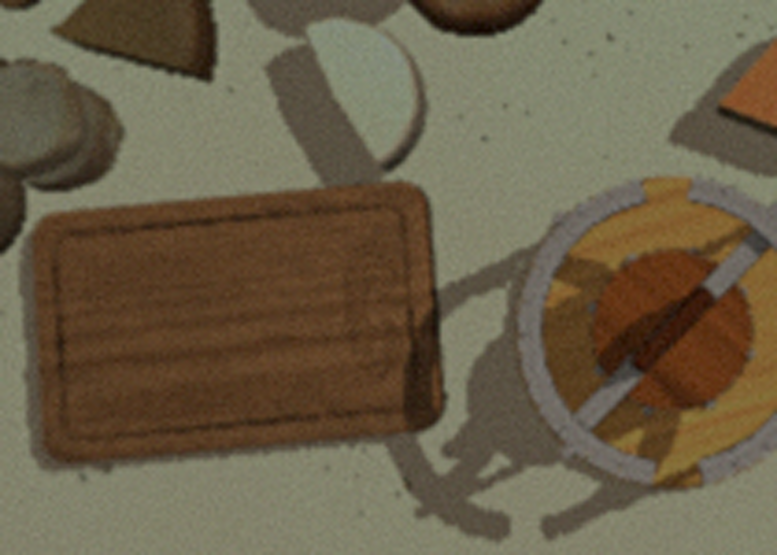

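```bash
python3 - <<'E'
from h import *
print(p2w("top",(90+239/3.7-.4,130+322/3.7-.4),.022))
for y in (-46,134,8,188,-172):
    for z in (.30,.15): 
        j=robot.inverse_kinematics([.563,-.168,z],[180,0,y]); print(y,z,None if j is None else np.round(j,0))
for y in (8,188,-172,95,-85,-95): print(y,robot.inverse_kinematics([.567,.23,.17],[180,0,y]))
robot.move_to([.50,-.10,.30],[180,0,134])
T=wristT(); im=vision.grab_frame("wrist"); cv2.imwrite("pics/d.png",im[:,:,::-1]); np.save("T1.npy",T)
for l in ["lid","keeper_ring"]: print(l,recognise(l,"wrist"))
print(robot.current_time_s(),robot.current_joint_positions())
E
```

```text
[0.57205328 0.15691186 0.022     ]
-46 0.3 [ -23.   31.   64.   72.  -27.   94. -100.]
-46 0.15 [-25.  37.  64.  88. -34.  77. -94.]
134 0.3 [-24.  31.  66.  72. -28.  94.  81.]
134 0.15 [-25.  36.  64.  88. -33.  77.  86.]
8 0.3 [-21.  29.  60.  71. -25.  93. -48.]
8 0.15 [-24.  36.  62.  88. -32.  76. -41.]
188 0.3 [-21.  29.  60.  71. -25.  93. 132.]
188 0.15 [-20.  32.  52.  87. -26.  74. 134.]
-172 0.3 [-21.  29.  60.  71. -25.  93. 132.]
-172 0.15 [-20.  32.  52.  87. -26.  74. 134.]
8 [-47.41468595  29.4751533   36.43929981  81.05233936 -17.59609115
  75.18932588 -92.04851414]
188 [-34.27117589  26.78817318  15.80496779  80.47729015  -7.34635093
  73.74007196  79.97722644]
-172 [-34.27117589  26.78817318  15.80496779  80.47729015  -7.34635093
  73.74007196  79.97722644]
95 [-42.33439184  28.06555954  28.21251649  80.83590684 -13.35083322
  74.40939271  -8.3522458 ]
-85 [-24.69252108  26.40713799   1.50989171  80.03640504  -0.70006009
  73.56554256 161.85795385]
-95 [-25.70876589  26.39592409   3.01956317  80.08359498  -1.39914759
  73.55680678 152.3926042 ]
lid [{'rect': [254.9, 232.9, 74.5, 117.9], 'p': 0.72}]
keeper_ring [{'rect': [255.8, 202.2, 126.1, 124.7], 'p': 0.82}]
3.6333 [-38.13943892  17.52195509  63.19166182  84.22017391 -15.59606671
  87.78690423  68.66555562]
```

View pics/d.png

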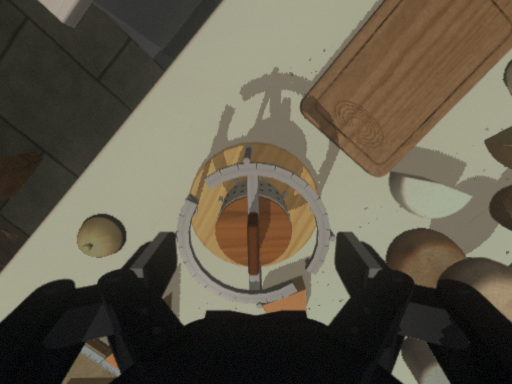

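```bash
python3 - <<'E'
import cv2
a=cv2.imread("pics/d.png"); cv2.imwrite("pics/d2.png",cv2.resize(a[140:310,165:340],None,fx=3.5,fy=3.5,interpolation=cv2.INTER_CUBIC))
E
```

```text
(no output)
```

View pics/d2.png

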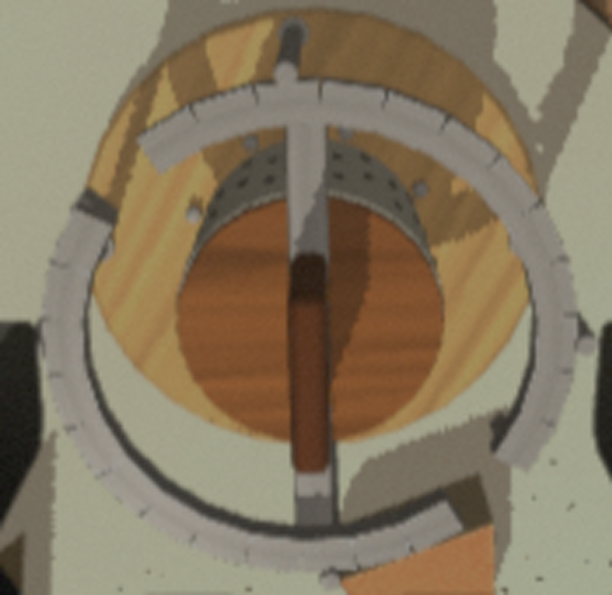

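```bash
python3 - <<'E'
from h import *
from scipy.optimize import least_squares
T=np.load("T1.npy")
q=lambda u,v:((u+.5)/3.5-.5+165,(v+.5)/3.5-.5+140)
W=lambda u,v,z:p2w("wrist",q(u,v),z,T)
P=np.array([W(u,v,.131)[:2] for u,v in [(42,310),(315,78),(430,112),(200,553),(290,572),(105,485),(535,190)]])
s=least_squares(lambda c:np.hypot(*(P-c).T)-.104,[.56,-.17]); c=s.x; print(c,s.fun.round(4))
for n,u,v in [("gA1",163,172),("gA2",108,215),("gB1",462,525),("gB2",498,457)]:
    d=W(u,v,.131)[:2]-c; print(n,np.hypot(*d).round(4),np.degrees(np.arctan2(d[1],d[0])).round(1))
for n,u,v,z in [("bt",306,128,.118),("bb",316,524,.118),("g1",309,300,.167),("g2",311,470,.167)]: print(n,W(u,v,z).round(4))
E
```

```text
[ 0.56385983 -0.16820777] [-0.      0.0013 -0.0014  0.0008 -0.     -0.0002  0.0009]
gA1 0.0886 171.7
gA2 0.0923 -171.3
gB1 0.1022 -8.1
gB2 0.0902 11.2
bt [ 0.5045 -0.1089  0.118 ]
bb [ 0.6282 -0.2311  0.118 ]
g1 [ 0.5397 -0.1431  0.167 ]
g2 [ 0.5862 -0.1902  0.167 ]
```

```bash
python3 - <<'E'
from h import *
C=[.5637,-.1675]
robot.move_to([*C,.24],[180,0,135])
T=wristT(); im=vision.grab_frame("wrist"); cv2.imwrite("pics/e.png",im[:,:,::-1])
print(robot.current_joint_positions().round(1))
print(robot.line_to([*C,.148],None,.12,f_stop=8), robot.current_tool_pos())
f0=robot.current_contact_force()
fingers.gripper_to(0.0,force=60)
print(robot.current_finger_gap(),robot.current_contact_force()-f0,robot.current_torque(),robot.current_time_s())
E
```

```text
[-22.4  30.3  59.5  78.7 -25.8  85.4  80.6]
False [ 0.56432631 -0.16776365  0.14903782]
0.004252791753575354 [-0.88494073  0.51808917  0.64986712] [0.01267048 0.02166415 0.00159799] 5.8833
```

View pics/e.png

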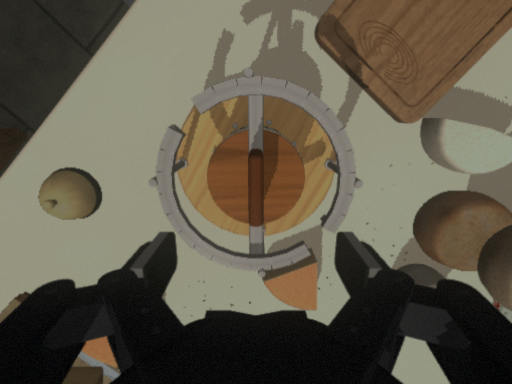

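The gripper shut completely, so it isn't holding the paddle. I'll look before doing anything else.

```bash
python3 - <<'E'
from h import *
print(robot.current_tool_pos(),robot.current_eef_rot(),robot.current_finger_gap(),robot.current_contact_force())
for c in ["wrist","scene","top"]:
    im=vision.grab_frame(c); cv2.imwrite(f"pics/f_{c}.png",im[:,:,::-1])
a=cv2.imread("pics/f_scene.png"); cv2.imwrite("pics/f2.png",cv2.resize(a[110:270,180:340],None,fx=3.5,fy=3.5,interpolation=cv2.INTER_CUBIC))
E
```

```text
[ 0.56370127 -0.16750869  0.14798017] [-1.79997887e+02 -6.15868174e-04  1.34999815e+02] 0.004252791753575354 [-0.53279361  0.46124854 -0.17021302]
```

View pics/f_wrist.png

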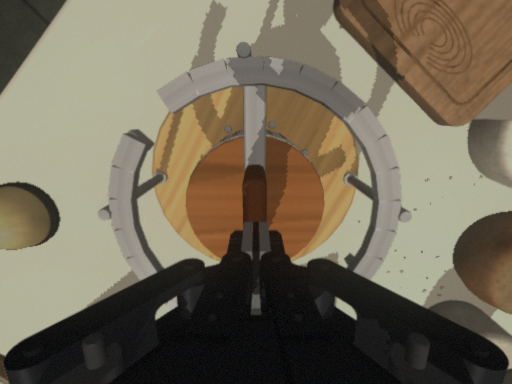

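View pics/f2.png

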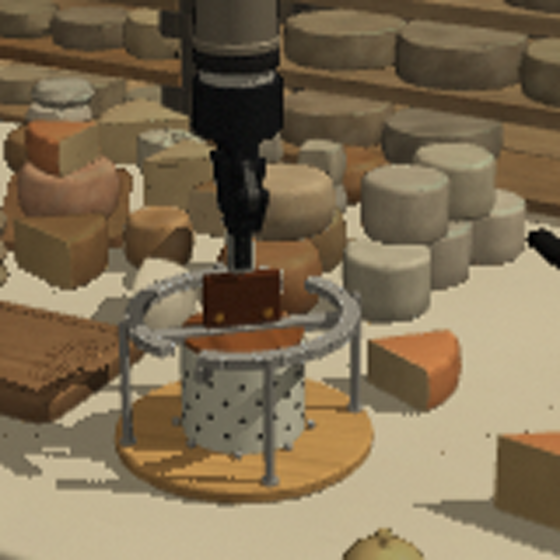

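```bash
python3 - <<'E'
from h import *
T=wristT(); p=robot.current_tool_pos()
print("TCP",w2p("wrist",p,T),"tip",w2p("wrist",p-[0,0,.017],T),"scene tip",w2p("scene",p-[0,0,.017]),"top tcp",w2p("top",p))
G=np.array([.5637,-.1675,0]);d=np.array([.7071,-.7071,0])*.035
for z in (.167,.118):
  for s in (-1,1): print(z,s,w2p("wrist",G+s*d+[0,0,z],T),w2p("scene",G+s*d+[0,0,z]))
for s in (-1,1):print(w2p("wrist",G+s*d/.035*.096+[0,0,.118],T))
E
```

```text
TCP [255.11436717 222.91655472] tip [255.1440612  213.58964826] scene tip [247.69363622 197.96232365] top tcp [271.13064216 218.12241397]
0.167 -1 [255.06569724 177.7893113 ] [236.34234997 188.24299456]
0.167 1 [255.15072254 287.09715223] [258.61583665 186.14096449]
0.118 -1 [255.16163638 162.2624215 ] [236.70946858 202.90323539]
0.118 1 [255.21967045 248.72423159] [258.687905   200.68544168]
[255.09986285  71.58975957]
[255.26206889 312.7036651 ]
```

View pics/f_top.png

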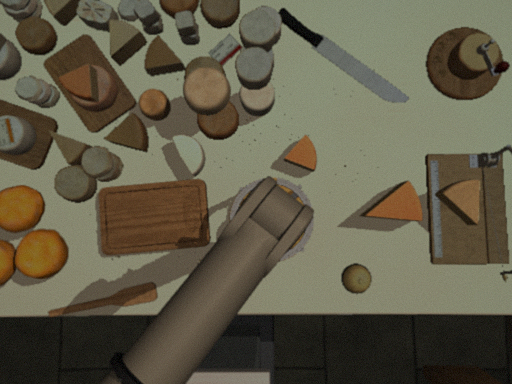

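```bash
python3 - <<'E'
import cv2,numpy as np
a=cv2.imread("pics/f_wrist.png")[150:330,180:340]; b=cv2.imread("pics/f_scene.png")[150:230,210:290]
a=cv2.resize(a,(534,600),interpolation=cv2.INTER_CUBIC); cv2.imwrite("pics/g1.png",np.clip(a*1.8,0,255).astype('uint8'))
b=cv2.resize(b,(560,560),interpolation=cv2.INTER_CUBIC); cv2.imwrite("pics/g2.png",np.clip(b*1.8,0,255).astype('uint8'))
E
```

```text
(no output)
```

View pics/g1.png

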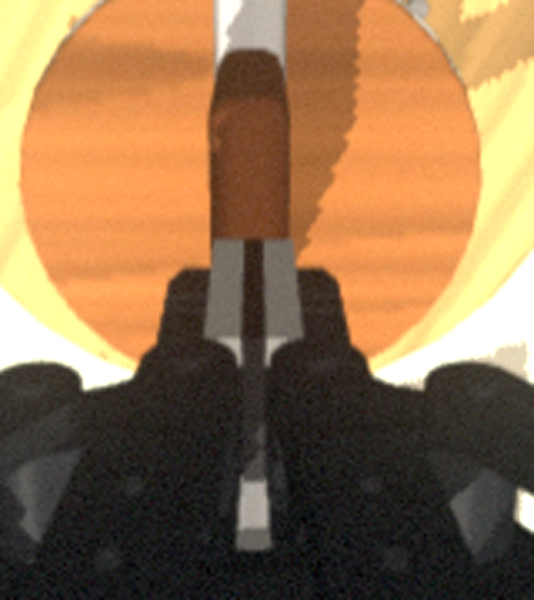

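View pics/g2.png

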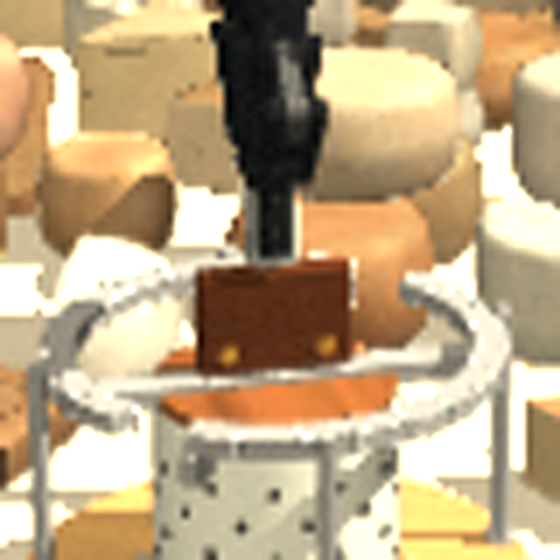

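```bash
python3 - <<'E'
from h import *
from scipy.optimize import brentq
print(robot.tip_reach)
T=wristT(); p=robot.current_tool_pos(); tx=np.array([-.7071,.7071,0])
for w in (0,.011):
  for row in (221.5,):
    print(w,[ (dz,w2p("wrist",p+tx*w+[0,0,dz],T)[1].round(1)) for dz in (-.017,0,.017,.03)])
fingers.gripper_to(1.0)
T=wristT();im=vision.grab_frame("wrist"); cv2.imwrite("pics/i.png",im[:,:,::-1])
im=vision.grab_frame("scene"); cv2.imwrite("pics/i2.png",cv2.resize(im[150:230,210:290,::-1],(560,560)))
print(robot.current_finger_gap(),robot.current_time_s())
E
```

```text
0.017
0 [(-0.017, np.float64(213.6)), (0, np.float64(222.9)), (0.017, np.float64(234.2)), (0.03, np.float64(244.5))]
0.011 [(-0.017, np.float64(199.0)), (0, np.float64(207.1)), (0.017, np.float64(216.9)), (0.03, np.float64(225.9))]
0.9998589343802776 6.9167
```

View pics/i.png

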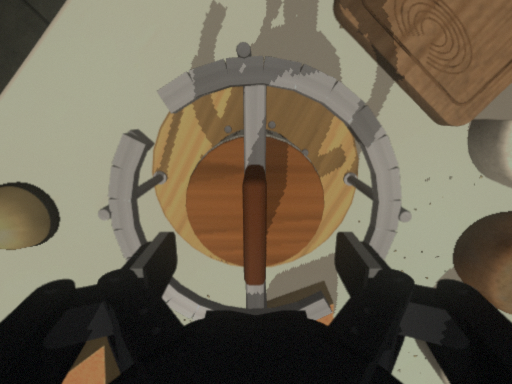

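View pics/i2.png

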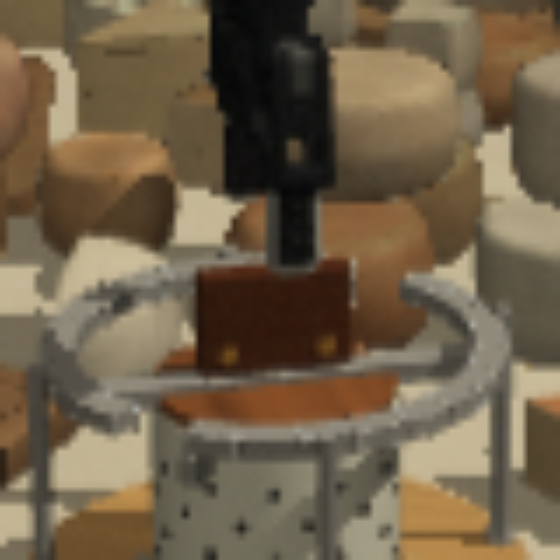

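Observed: the reported TCP and the camera geometry agree on where the paddle is. Both views, though, show the shut fingertips just above the paddle's top edge (scene row ≈187), about 35–40 mm higher than the stated tip reach implies. I'll go lower with a force guard and check again.

```bash
python3 - <<'E'
from h import *
C=[.5637,-.1675]
print(robot.line_to([*C,.116],None,.08,f_stop=6), robot.current_tool_pos())
im=vision.grab_frame("scene"); cv2.imwrite("pics/j2.png",cv2.resize(im[150:230,210:290,::-1],(560,560)))
f0=robot.current_contact_force()
fingers.gripper_to(0.0,force=60)
print(robot.current_finger_gap(),f0,robot.current_contact_force()-f0,robot.current_torque(),robot.current_time_s())
im=vision.grab_frame("wrist"); cv2.imwrite("pics/j.png",im[:,:,::-1])
E
```

```text
False [ 0.56339727 -0.16744497  0.11544218]
0.14864623409988154 [ 0.04698451 -0.43591432  0.6320086 ] [-1.14220867  0.25600808  0.52747517] [-0.04833749 -0.0035843  -0.01536761] 8.1667
```

View pics/j.png

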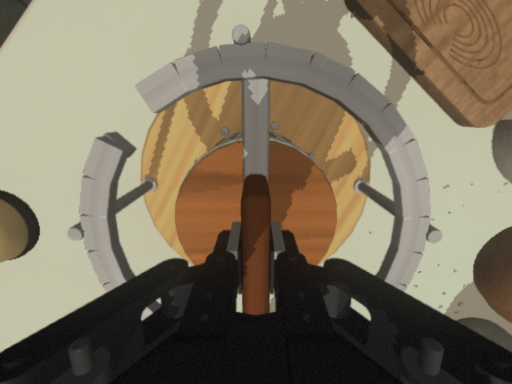

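View pics/j2.png

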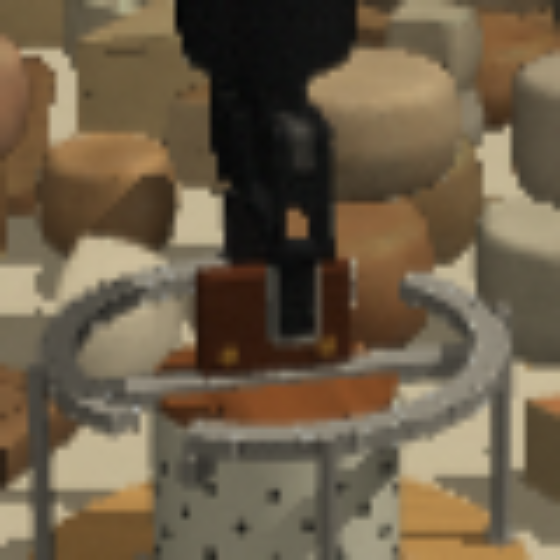

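It's gripped now: the opening reads 0.149 (about 13 mm), and the paddle sits between the pads at (256,240) in the wrist picture. Next I'll turn it.

```bash
python3 - <<'E'
from h import *
C=[.5637,-.1675,.116]
m0=robot.current_torque()
yaw=135
while yaw<180:
    yaw+=7.5 if yaw<172 else 2.5
    robot.line_to(C,[180,0,yaw],.15)
    m=robot.current_torque()-m0; f=robot.current_contact_force()
    print(yaw,robot.current_eef_rot()[2].round(2),m.round(3),f.round(1),round(robot.current_time_s(),2),robot.current_finger_gap().round(3) )
    if abs(m[2])>1.0: break
E
```

```text
Traceback (most recent call last):
AttributeError: 'float' object has no attribute 'round'
```

```bash
cat > turn.py <<'E'
from h import *
import sys
C=[.5637,-.1675,.116]
m0=np.array([-.048,-.004,-.015])
yaw=float(sys.argv[1]); end=float(sys.argv[2]); lim=float(sys.argv[3])
while yaw<end:
    yaw+=7.5 if yaw<172 else 2.0
    robot.line_to(C,[180,0,yaw],.15)
    m=robot.current_torque()-m0; f=robot.current_contact_force()
    print(yaw,round(robot.current_eef_rot()[2],2),m.round(3),f.round(1),round(robot.current_time_s(),2),round(robot.current_finger_gap(),3))
    if abs(m[2])>lim or np.abs(f).max()>20: break
E
python3 turn.py 142.5 180 0.8; python3 - <<'E'
from h import *
im=vision.grab_frame("wrist"); cv2.imwrite("pics/k.png",im[:,:,::-1])
print(robot.current_joint_positions())
E
```

```text
150.0 149.8 [ 0.115 -0.089  0.133] [-0.2 -0.6  1.1] 8.78 0.153
157.5 157.27 [ 0.101 -0.1    0.072] [1.3 0.1 1.1] 9.07 0.155
165.0 164.75 [ 0.123 -0.062  0.122] [0.1 0.7 1.5] 9.35 0.152
172.5 172.24 [ 0.082 -0.041  0.155] [ 1.3 -0.   2.4] 9.63 0.152
174.5 174.35 [ 0.106 -0.041  0.096] [ 0.5 -0.1  2.9] 9.88 0.155
176.5 176.41 [ 0.09  -0.062  0.146] [ 0.1 -0.5  1.9] 10.13 0.153
178.5 178.44 [ 0.136 -0.011  0.172] [ 0.4 -1.6  3.2] 10.38 0.153
180.5 -179.55 [0.094 0.051 0.142] [0.  0.3 3.5] 10.63 0.153
[-15.62510829  31.48817495  45.24301117  89.79543183 -23.46867172
  68.59993094 124.52688316]
```

View pics/k.png

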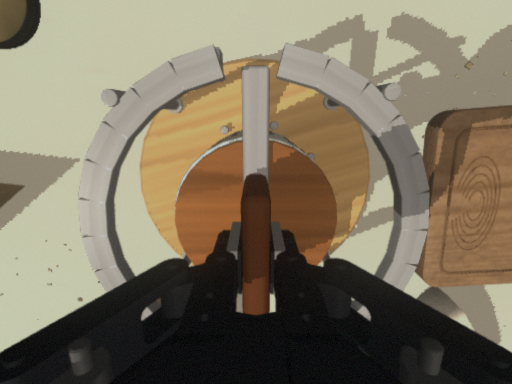

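The lid turns with the grip and the bar is now under the gap (bar at column 256, gap at columns 220–280). I'll keep going until it meets the stops.

```bash
python3 turn.py 180.5 194 0.6; python3 - <<'E'
from h import *
im=vision.grab_frame("wrist"); cv2.imwrite("pics/l.png",im[:,:,::-1])
E
```

```text
182.5 -177.54 [0.086 0.002 0.152] [-0.6 -1.   3.7] 10.93 0.153
184.5 -175.54 [ 0.145 -0.027  0.154] [-0.5 -0.4  4.6] 11.18 0.154
186.5 -173.62 [-0.123 -0.123 -0.209] [ 1.7 -1.7  2.8] 11.43 0.151
188.5 -171.79 [-0.45  -0.479 -1.285] [ 2.2 -3.1  1.6] 11.68 0.155
```

View pics/l.png

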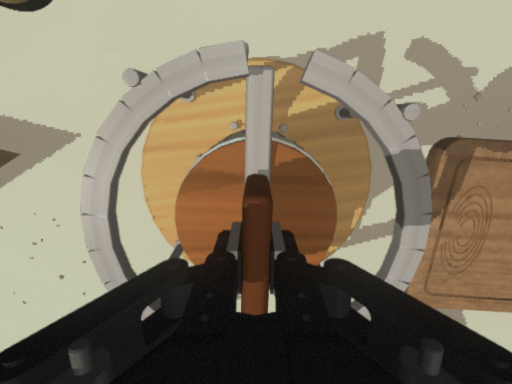

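The moment rose sharply at about 186.5°, so the bar is against the stops (bar beside the left gap edge at column 248). I'll ease off slightly and lift.

```bash
python3 - <<'E'
from h import *
C=[.5637,-.1675]
robot.line_to([*C,.116],[180,0,184.5],.15)
print(robot.current_torque(),robot.current_contact_force())
s=robot.line_to([*C,.150],None,.06,f_stop=14); print(s,robot.current_tool_pos(),robot.current_contact_force(),robot.current_torque())
if not s:
    s=robot.line_to([*C,.260],None,.12,f_stop=14); print(s,robot.current_tool_pos(),robot.current_contact_force())
im=vision.grab_frame("scene"); cv2.imwrite("pics/m.png",im[:,:,::-1])
print(robot.current_finger_gap(),robot.current_time_s())
E
```

```text
[-0.45363959 -0.19056937 -0.07762359] [-0.02828403 -3.1289456   3.2345679 ]
True [ 0.56175231 -0.16584782  0.12082433] [ 1.59705186 -1.10319685 -3.12279288] [-0.32359826 -0.31548342  0.06656257]
0.15590582748222567 12.3333
```

View pics/m.png

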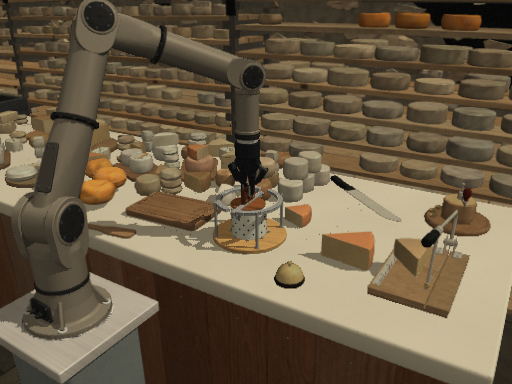

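```bash
python3 - <<'E'
from h import *
C=[.5637,-.1675]
print(robot.current_tool_pos(),robot.current_contact_force(),robot.current_torque(),robot.current_finger_gap())
s=robot.line_to([*C,.150],None,.04,f_stop=15); print(s,robot.current_tool_pos(),robot.current_contact_force(),robot.current_torque())
im=vision.grab_frame("wrist"); cv2.imwrite("pics/n.png",im[:,:,::-1])
print(robot.current_finger_gap(),robot.current_time_s())
E
```

```text
[ 0.56163927 -0.16596383  0.12012237] [ 1.70166888 -1.18965471 -3.28794978] [-0.27037385 -0.36880495 -0.00897923] 0.15590582748222567
False [ 0.56372141 -0.16738676  0.15018834] [ 0.82401831 -1.2498085  -4.7743626 ] [-0.02424254 -0.04593973  0.00216793]
0.1555655116952138 13.275
```

View pics/n.png

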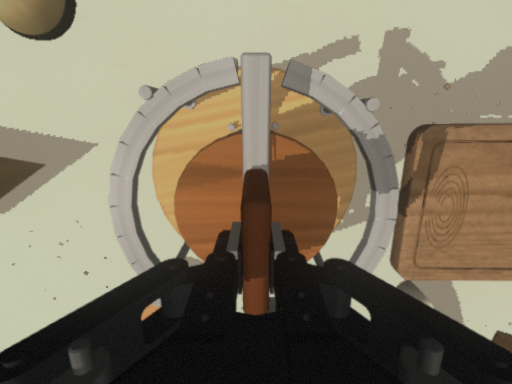

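The bar is through the gap and no longer level with the ring. I'll lift it clear and look at it over the board.

```bash
python3 - <<'E'
from h import *
C=[.5637,-.1675]
print(robot.line_to([*C,.250],None,.12,f_stop=15),robot.current_contact_force())
im=vision.grab_frame("scene"); cv2.imwrite("pics/o.png",im[:,:,::-1])
robot.move_to([.566,.232,.20],[180,0,184.8])
print(robot.current_contact_force(),robot.current_torque())
T=wristT(); np.save("T2.npy",T)
for n in ["top","wrist"]:
    im2=vision.grab_frame(n); cv2.imwrite(f"pics/o_{n}.png",im2[:,:,::-1])
print(robot.current_finger_gap(),robot.current_time_s(),robot.current_joint_positions().round(0))
E
```

```text
False [-0.15511538 -0.2495639  -3.15189886]
[-0.27880562  0.19181354 -3.87871212] [-0.03086652 -0.0615133   0.00650971]
0.15151240181518824 15.9 [-53.  31.  47.  79. -22.  80.  88.]
```

View pics/o.png

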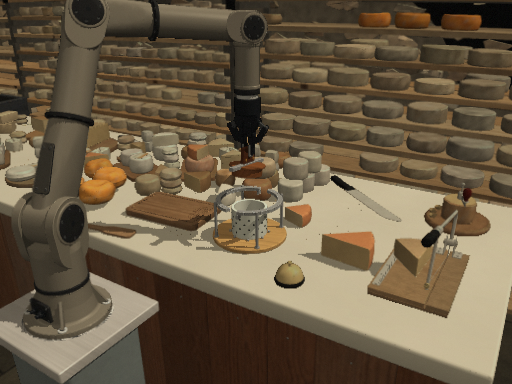

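View pics/o_wrist.png

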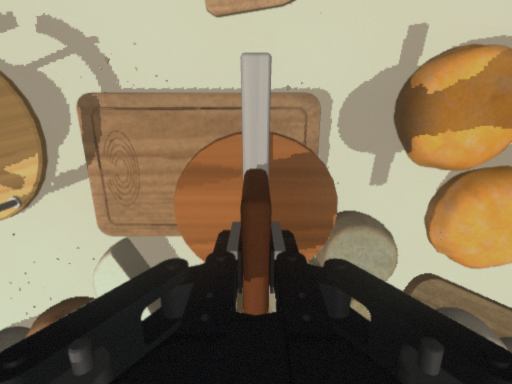

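View pics/o_top.png

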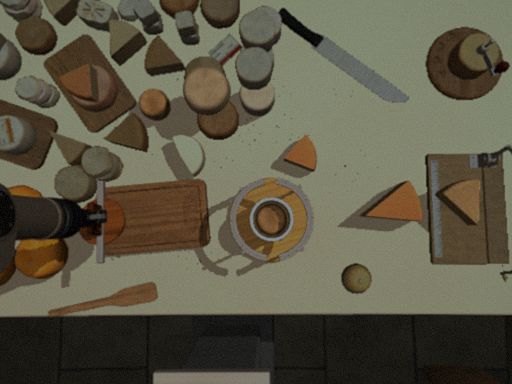

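```bash
python3 - <<'E'
from h import *
T=np.load("T2.npy")
for c in [(78,95),(321,93),(99,236),(320,150)]: print(c,p2w("wrist",c,.022,T).round(4))
E
```

```text
(78, 95) [0.4947 0.0094 0.022 ]
(321, 93) [0.4687 0.3004 0.022 ]
(99, 236) [0.68   0.0192 0.022 ]
(320, 150) [0.5366 0.3092 0.022 ]
```

```bash
python3 - <<'E'
from h import *
P=[.568,.232]
robot.line_to([*P,.075],[180,0,184.8],.12)
print(robot.current_tool_pos(),robot.current_contact_force())
s=robot.line_to([*P,.050],None,.02,f_stop=3); print(s,robot.current_tool_pos(),robot.current_contact_force())
im=vision.grab_frame("scene"); cv2.imwrite("pics/p.png",im[:,:,::-1])
print(robot.current_time_s())
E
```

```text
[0.56891817 0.23211944 0.07605787] [ 0.31250313  0.90354929 -2.10570877]
True [0.56781031 0.23199124 0.06482042] [-0.45546713  0.11183722  4.12119892]
17.8
```

View pics/p.png

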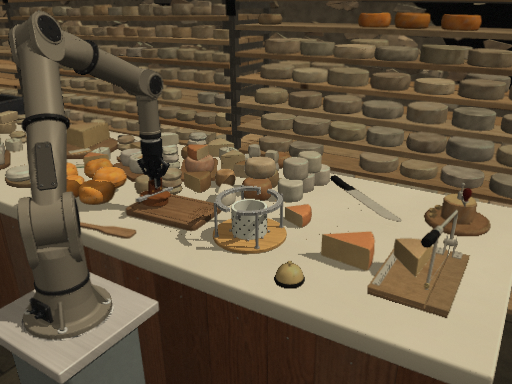

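Contact came about 6 mm earlier than expected. The bar end also sits about 14 rows higher in the wrist view than before the lift, so the lid is probably tipped a few degrees in the pads. I'll loosen the grip and push it down flat before letting go.

```bash
python3 - <<'E'
from h import *
P=[.568,.232]
fingers.gripper_to(0.0,force=20)
for i in range(3):
    s=robot.line_to([*P,.059],None,.02,f_stop=12); print(s,robot.current_tool_pos(),robot.current_contact_force(),robot.current_torque(),robot.current_finger_gap())
    if not s: break
im=vision.grab_frame("wrist"); cv2.imwrite("pics/q.png",im[:,:,::-1])
print(robot.current_time_s())
E
```

```text
True [0.56792721 0.23200202 0.06487874] [-1.59867658  0.08742376  4.74289771] [-0.0779304   0.10140694 -0.01667973] 0.15472557124241393
True [0.56798581 0.2319771  0.06492942] [-1.48986247 -0.38180327  4.66158286] [-0.02822052  0.09280714 -0.00517305] 0.15236719697355872
True [0.56802221 0.23197118 0.06498553] [-2.02797828 -0.28303955  5.56856016] [-0.01956842  0.10518676 -0.02298337] 0.15534844878983461
18.6917
```

View pics/q.png

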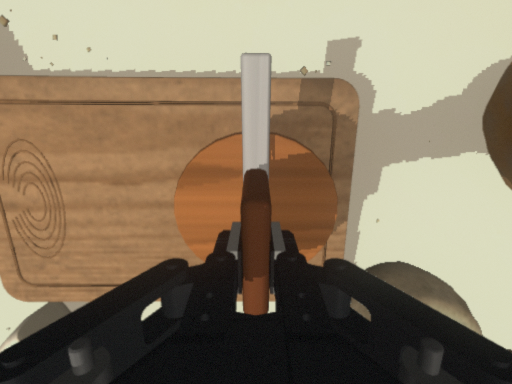

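```bash
python3 - <<'E'
from h import *
T=wristT(); p=robot.current_tool_pos()
ax=np.array([np.cos(np.radians(184.8)),np.sin(np.radians(184.8)),0])
def bar(dz_under,tilt):
    # lid origin relative to tcp; tilt about jaw axis through grip point ~ (0,0,+.03)
    out=[]
    for lx,lz in [(.096,.039),(.055,.034),(.035,.088),(-.035,.088)]:
        v=np.array([lx,lz-.07]); t=np.radians(tilt); v=[v[0]*np.cos(t)-v[1]*np.sin(t), v[0]*np.sin(t)+v[1]*np.cos(t)]
        P=p+ax*v[0]+[0,0,v[1]+.07+dz_under]; out.append(w2p("wrist",P,T)[1].round(1))
    return out
for d in (-.037,-.043):
  for t in (0,3,5,7): print(d,t,bar(d,t))
E
```

```text
-0.037 0 [np.float64(62.4), np.float64(137.2), np.float64(193.5), np.float64(326.1)]
-0.037 3 [np.float64(57.5), np.float64(134.5), np.float64(196.9), np.float64(324.8)]
-0.037 5 [np.float64(54.3), np.float64(132.8), np.float64(199.3), np.float64(323.8)]
-0.037 7 [np.float64(51.3), np.float64(131.2), np.float64(201.8), np.float64(322.7)]
-0.043 0 [np.float64(64.4), np.float64(136.4), np.float64(189.8), np.float64(317.4)]
-0.043 3 [np.float64(59.7), np.float64(133.8), np.float64(193.0), np.float64(316.2)]
-0.043 5 [np.float64(56.8), np.float64(132.2), np.float64(195.2), np.float64(315.4)]
-0.043 7 [np.float64(53.9), np.float64(130.6), np.float64(197.6), np.float64(314.4)]
```

The rows match a tilt of about 5–6° (bar end at 53, disc edge at 133), with the robot-side end high. I'll tip the tool to level it before release.

```bash
python3 - <<'E'
from h import *
P=np.array([.568,.232])
fingers.gripper_to(0.0,force=60)
robot.line_to([*P,.073],None,.05)
f=robot.current_contact_force(); 
b=np.array([-np.sin(np.radians(4.8)),np.cos(np.radians(4.8)),0])
Rn=R.from_rotvec(-b*np.radians(5.5))*R.from_euler('xyz',[180,0,184.8],degrees=True)
e=Rn.as_euler('xyz',degrees=True)
robot.line_to([*P,.073],e,.05)
s=robot.line_to([*P,.050],e,.02,f_stop=4); print(s,robot.current_tool_pos(),robot.current_contact_force()-f,robot.current_torque(),e)
T=wristT();im=vision.grab_frame("wrist"); cv2.imwrite("pics/r.png",im[:,:,::-1])
im=vision.grab_frame("scene"); cv2.imwrite("pics/r2.png",cv2.resize(im[130:250,90:230,::-1],(700,600)))
print(robot.current_time_s())
E
```

```text
True [0.56787724 0.23183755 0.06141905] [-1.11798434 -1.21480837  7.36657885] [-0.05961295  0.02693179  0.07276651] [ 180.     5.5 -175.2]
20.3
```

View pics/r2.png

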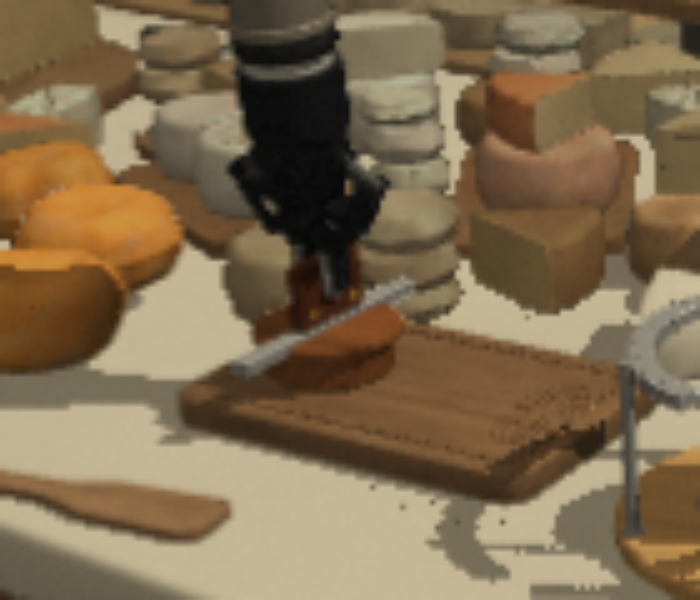

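View pics/r.png

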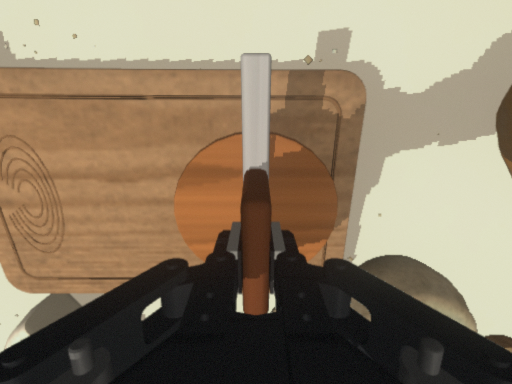

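The lid looks seated and close to level on the board's left half (contact at z 0.061). Releasing now.

```bash
python3 - <<'E'
from h import *
P=np.array([.568,.232])
fingers.gripper_to(0.35)
robot.pause(.2)
e=robot.current_eef_rot(); p=robot.current_tool_pos()
z=R.from_euler('xyz',e,degrees=True).as_matrix()[:,2]
robot.line_to(p-z*.06,None,.12)
robot.line_to([.55,.15,.24],[180,0,184.8],.2)
im=vision.grab_frame("scene"); cv2.imwrite("pics/s2.png",cv2.resize(im[130:250,90:230,::-1],(700,600)))
im=vision.grab_frame("wrist"); cv2.imwrite("pics/s.png",im[:,:,::-1])
print(robot.current_time_s(),robot.current_finger_gap())
E
```

```text
22.4417 0.3497953694409563
```

View pics/s2.png

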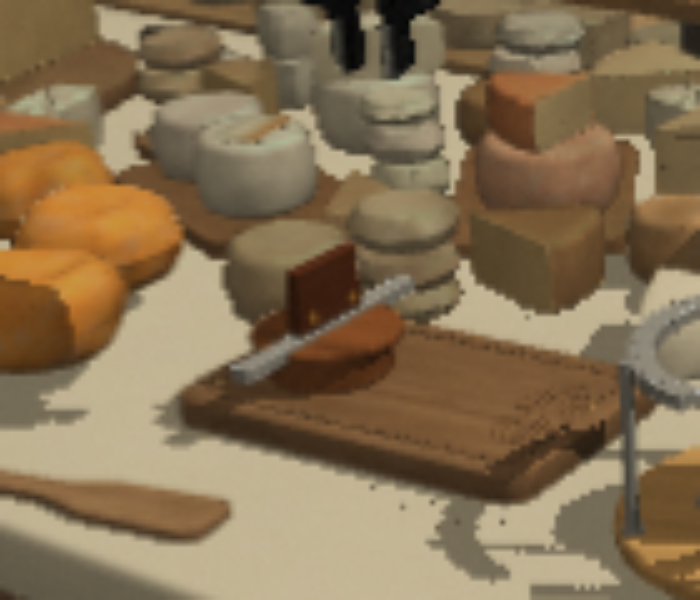

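View pics/s.png

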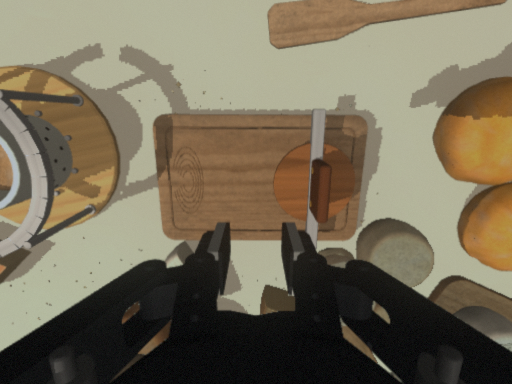

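Checked: the lid stands upright and flat on the board's left half. Before going for the hoop I'll pin down the true fingertip offset from the pictures I already have, and find the hoop's rim.

```bash
python3 - <<'E'
from h import *
from scipy.optimize import brentq
ty=np.array([-.7071,-.7071,0])
for p,row in ((np.array([.5637,-.1675,.148]),188.6),(np.array([.5634,-.1674,.1155]),198.6)):
  for off in (.045,.055):
    print(p[2],off,brentq(lambda d:w2p("scene",p+ty*off+[0,0,d])[1]-row,-.1,.1))
robot.move_to([.49,-.20,.27],[180,0,90.8])
fingers.gripper_to(0.27)
T=wristT(); np.save("T3.npy",T); im=vision.grab_frame("wrist"); cv2.imwrite("pics/t.png",im[:,:,::-1])
print(recognise("hoop","wrist"),recognise("tomme","wrist"),w2p("wrist",[.5639,-.1682,.106],T))
print(robot.current_time_s(),robot.current_joint_positions().round(0))
E
```

```text
0.148 0.045 0.0320984113577392
0.148 0.055 0.03605063845809462
0.1155 0.045 0.032299644590939404
0.1155 0.055 0.03649911255433121
[{'rect': [315.2, 146.4, 97.8, 94.1], 'p': 0.89}] [{'rect': [307.6, 140.9, 60.3, 62.3], 'p': 0.71}, {'rect': [314.5, 147.1, 96.2, 92.7], 'p': 0.33}] [316.13205291 147.58914588]
24.175 [-29.  26.  74.  85. -25.  87.  45.]
```

View pics/t.png

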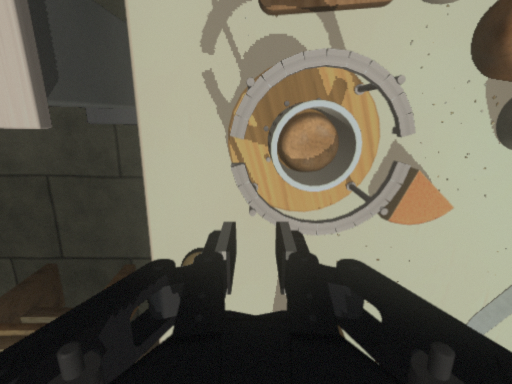

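```bash
python3 - <<'E'
from h import *
T=np.load("T3.npy"); a=cv2.imread("pics/t.png"); cv2.imwrite("pics/t2.png",cv2.resize(a[90:205,225:370],None,fx=5,fy=5,interpolation=cv2.INTER_CUBIC))
print(p2w("wrist",(315.5,145),.106,T), p2w("wrist",(239,151.5),.131,T))
g=np.radians(180.8)
for y in (90.8,-89.2):
  for P in ([.512,-.169,.20],[.512,-.169,.07],[.528,.085,.2],[.528,.085,.07]):
    j=robot.inverse_kinematics(P,[180,0,y]); print(y,P,None if j is None else j.round(0))
E
```

```text
[ 0.56288666 -0.16508709  0.106     ] [ 0.47147128 -0.17102608  0.131     ]
90.8 [0.512, -0.169, 0.2] [-31.  30.  71.  91. -29.  80.  43.]
90.8 [0.512, -0.169, 0.07] [-27.  37.  64. 101. -36.  65.  49.]
90.8 [0.528, 0.085, 0.2] [-58.  27.  67.  92. -26.  78.  13.]
90.8 [0.528, 0.085, 0.07] [-52.  34.  59. 102. -32.  63.  18.]
-89.2 [0.512, -0.169, 0.2] [ -32.   32.   74.   91.  -31.   81. -135.]
-89.2 [0.512, -0.169, 0.07] [ 53.  33. -51.  98.  29.  63. 173.]
-89.2 [0.528, 0.085, 0.2] [ 20.  21. -41.  89.  14.  75. 158.]
-89.2 [0.528, 0.085, 0.07] [ 12.  26. -31.  99.  15.  59. 157.]
```

View pics/t2.png

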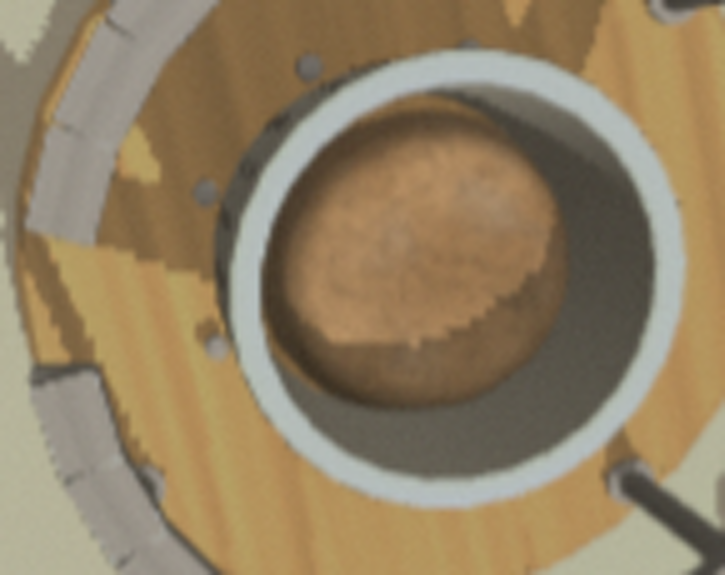

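Rim centre ≈ (316,145) px, which is (0.564,−0.166). The near gap in the ring lies at x≈0.47, so I'll pinch the wall on that near side.

```bash
python3 - <<'E'
from h import *
G=[.5117,-.1675]; e=[180,0,90.8]
robot.move_to([*G,.17],e)
s=robot.line_to([*G,.085],None,.1,f_stop=6); print(s,robot.current_tool_pos(),robot.current_contact_force())
if not s:
    s=robot.line_to([*G,.063],None,.05,f_stop=6); print(s,robot.current_tool_pos(),robot.current_contact_force())
T=wristT(); im=vision.grab_frame("wrist"); cv2.imwrite("pics/u.png",im[:,:,::-1])
im=vision.grab_frame("scene"); cv2.imwrite("pics/u2.png",cv2.resize(im[140:260,190:310,::-1],(600,600)))
print(robot.current_time_s())
E
```

```text
False [ 0.51223121 -0.16796731  0.08569008] [ 0.58895662 -0.75618807 -0.54303219]
True [ 0.51186132 -0.1673616   0.06546808] [-0.46195492  0.20070598  3.64260071]
26.2
```

View pics/u.png

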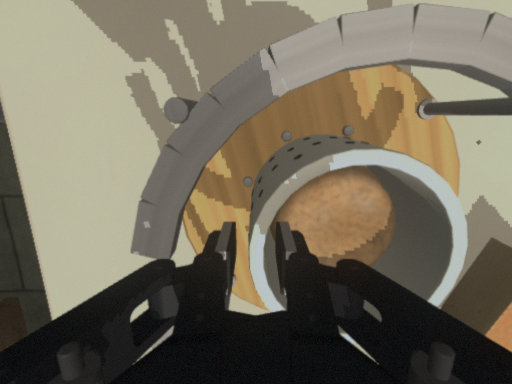

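View pics/u2.png

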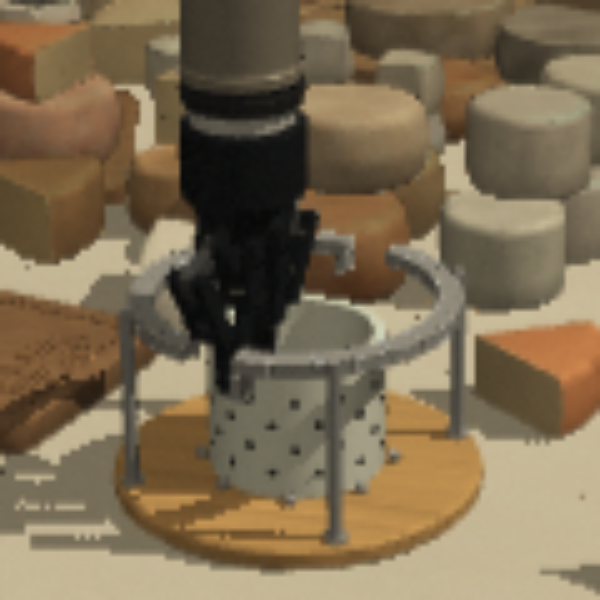

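A light contact at z 0.0655, with the wall already between the pads. I'll back off 2 mm and grip here.

```bash
python3 - <<'E'
from h import *
G=[.5117,-.1675]
print(robot.current_contact_force())
robot.line_to([*G,.0675],None,.05); print(robot.current_contact_force())
fingers.gripper_to(0.0,force=100); print(robot.current_finger_gap(),robot.current_contact_force(),robot.current_torque())
s=robot.line_to([*G,.085],None,.04,f_stop=15); print(s,robot.current_tool_pos(),robot.current_contact_force(),robot.current_torque())
im=vision.grab_frame("scene"); cv2.imwrite("pics/v2.png",cv2.resize(im[140:260,190:310,::-1],(600,600)))
im=vision.grab_frame("wrist"); cv2.imwrite("pics/v.png",im[:,:,::-1])
print(robot.current_finger_gap(),robot.current_time_s())
E
```

```text
[ 0.0976716  -0.12477488  3.64154407]
[ 0.41001574 -0.28341473  0.14195269]
0.07066025523057086 [ 0.82163173 -1.95974428 -1.070357  ] [-0.44714279 -0.21913075 -0.03457292]
False [ 0.51155332 -0.16693272  0.08498057] [ 0.49130609  0.91392626 -2.2785386 ] [-0.01756566  0.1327381  -0.0082732 ]
0.06684320036657398 27.4417
```

View pics/v2.png

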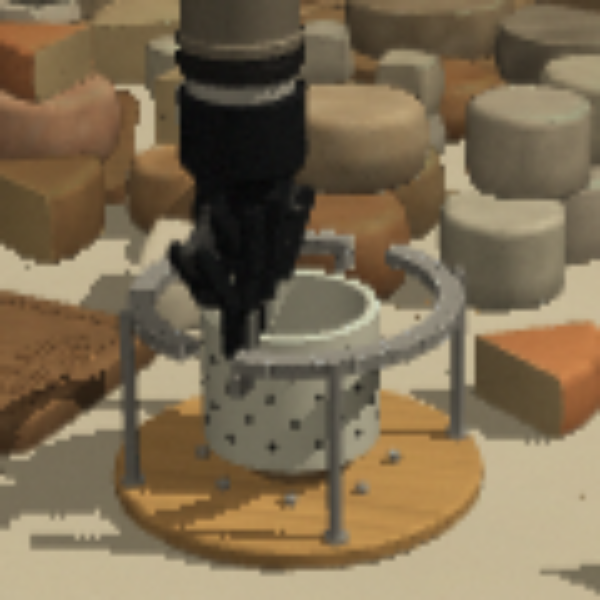

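View pics/v.png

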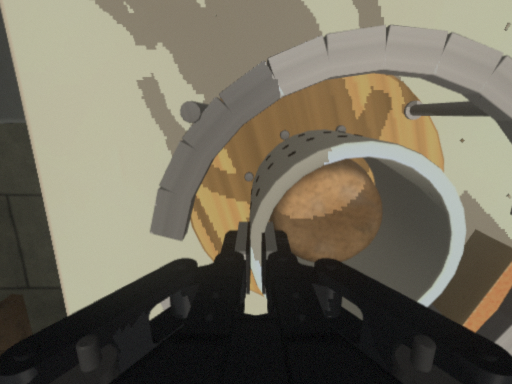

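The hoop is rising level off the nibs and the cheese stays on the tray. I'll keep going straight up.

```bash
python3 - <<'E'
from h import *
G=[.5117,-.1675]
s=robot.line_to([*G,.135],None,.06,f_stop=12); print(s,robot.current_tool_pos(),robot.current_contact_force())
if not s:
    s=robot.line_to([*G,.215],None,.12,f_stop=12); print(s,robot.current_tool_pos(),robot.current_contact_force(),robot.current_torque())
im=vision.grab_frame("scene"); cv2.imwrite("pics/w2.png",cv2.resize(im[110:260,170:320,::-1],(600,600)))
im=vision.grab_frame("top"); cv2.imwrite("pics/w3.png",im[:,:,::-1])
print(robot.current_finger_gap(),robot.current_time_s())
E
```

```text
False [ 0.51139934 -0.16721204  0.13460447] [-0.31439239  0.7847928  -2.97880811]
False [ 0.5112264  -0.16703864  0.21423036] [-0.46054361 -0.72842472 -2.39164103] [ 0.02802507  0.14243485 -0.01765612]
0.06931823068405542 29.3417
```

View pics/w2.png

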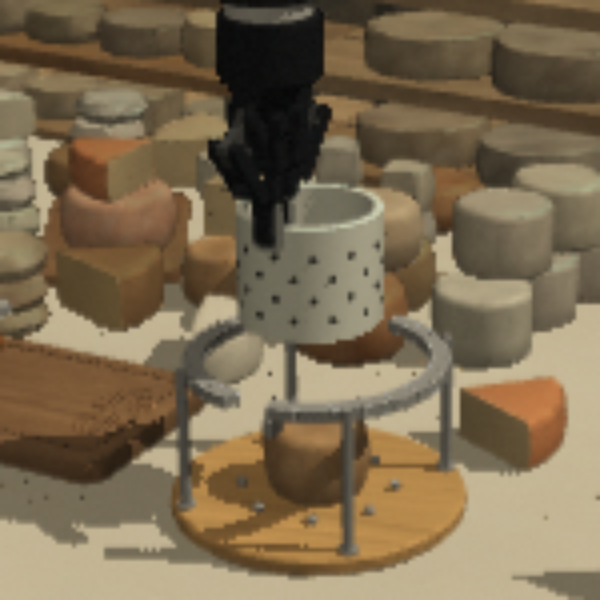

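Clear of the ring, with the cheese standing centrally on the tray. Carrying the hoop to the board's right half.

```bash
python3 - <<'E'
from h import *
G=[.527,.085]; e=[180,0,90.8]
robot.line_to([*G,.215],e,.2); print(robot.current_tool_pos())
robot.line_to([*G,.088],e,.12); print(robot.current_tool_pos(),robot.current_contact_force())
s=robot.line_to([*G,.066],e,.02,f_stop=3); print(s,robot.current_tool_pos(),robot.current_contact_force(),robot.current_torque())
im=vision.grab_frame("scene"); cv2.imwrite("pics/x2.png",cv2.resize(im[130:250,100:240,::-1],(700,600)))
im=vision.grab_frame("wrist"); cv2.imwrite("pics/x.png",im[:,:,::-1])
print(robot.current_finger_gap(),robot.current_time_s())
E
```

```text
[0.52693022 0.08296106 0.21523266]
[0.52782566 0.08485394 0.08881839] [ 0.22584426  0.30611495 -1.27774252]
True [0.52679628 0.08504398 0.07331715] [ 0.0125705  -0.13988299  4.20602983] [-0.00782029  0.10557886  0.02108801]
0.07016619531837213 32.8083
```

View pics/x2.png

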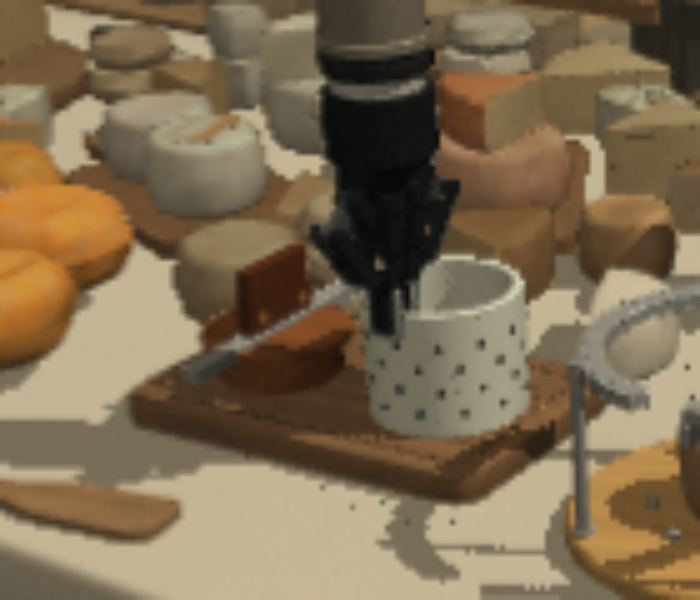

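View pics/x.png

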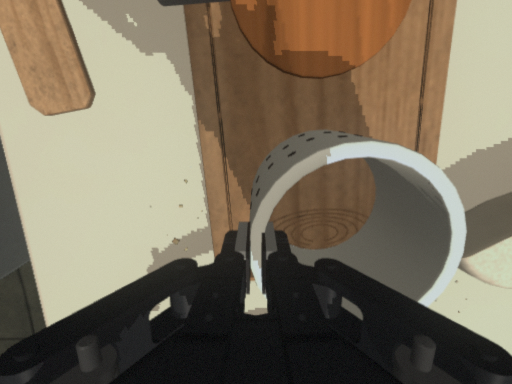

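Contact came at the expected height (0.0733), and the hoop stands on the board clear of the lid. Releasing and backing away.

```bash
python3 - <<'E'
from h import *
G=[.527,.085]
fingers.gripper_to(0.27); robot.pause(.2)
robot.line_to([*G,.17],None,.1)
robot.line_to([*G,.27],None,.2)
robot.move_to([.42,.02,.33],[180,0,90.8])
robot.pause(.3)
for n in ("scene","top","wrist"):
    im=vision.grab_frame(n); cv2.imwrite(f"pics/y_{n}.png",im[:,:,::-1])
    if n!="wrist":
        for l in ("lid","hoop","tomme","half","pink","wedge"): print(n,l,[(x['p'],x['rect']) for x in recognise(l,n)[:1]])
print(robot.current_contact_force(),robot.current_time_s())
E
```

```text
scene lid [(0.59, [155.1, 191.4, 42.4, 31.4])]
scene hoop [(0.63, [189.5, 200.9, 40.2, 36.6])]
scene tomme [(0.74, [247.9, 224.5, 30.4, 23.6])]
scene half [(0.56, [226.2, 196.4, 20.6, 23.3])]
scene pink [(0.97, [298.6, 215.9, 27.2, 20.6])]
scene wedge [(0.79, [346.4, 249.7, 51.6, 36.8])]
top lid [(0.8, [122.6, 221.7, 41.4, 73.7])]
top hoop [(0.73, [177.8, 213.7, 49.5, 45.0])]
top tomme [(0.68, [272.2, 220.7, 31.2, 32.0])]
top half [(0.27, [271.4, 220.7, 30.5, 36.6])]
top pink [(0.9, [301.7, 153.8, 35.4, 39.4])]
top wedge [(0.7, [391.0, 198.4, 60.2, 44.9])]
[-0.18928546 -0.43440506 -0.53133961] 36.7833
```

View pics/y_scene.png

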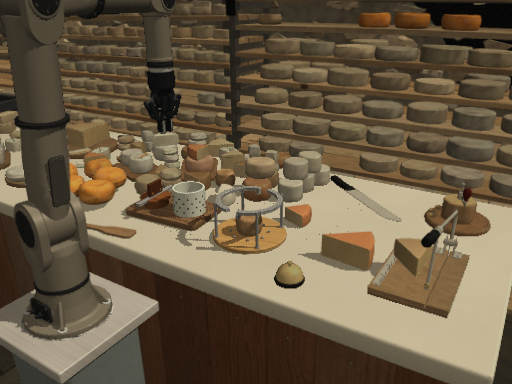

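View pics/y_top.png

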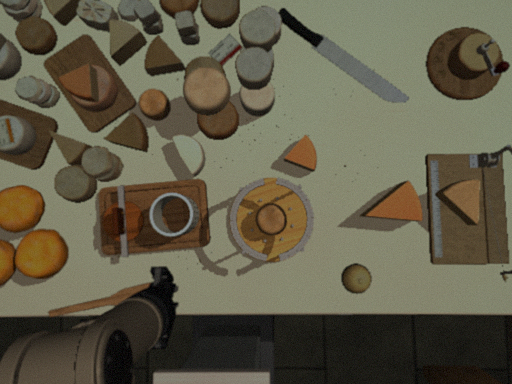

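View pics/y_wrist.png

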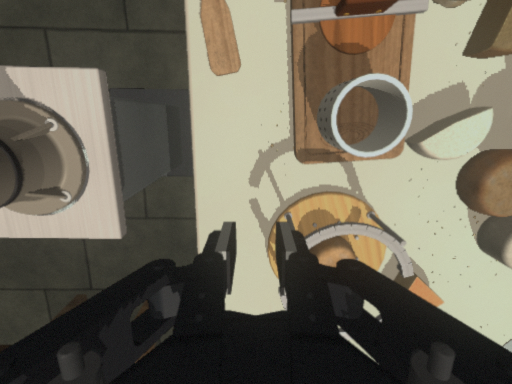

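The top view shows the lid at (122,222) and the hoop at (172,214), both standing on the board. The tomme is at (271,220) on the tray, and the half, pink and wedge cheeses haven't moved. The robot is clear of everything, so I'm handing in.

```bash
python3 -c "
from h import *
print(workorder.close_job(),robot.current_time_s())"
```

```text
the job is handed in; nothing more can be done
the job is handed in; nothing more can be done
```

The job is done and handed in. The press came apart in the order asked, taking about 37 s of the 64 s allowed.

- **Lid:** I turned it anticlockwise about 51° until it met the stops, backed off slightly, lifted it out through the gaps and stood it on the left half of the board.
- **Hoop:** I pinched its wall at the near gap, drew it straight up and stood it on the right half of the board.

**Last checks:** the final pictures show the lid and hoop upright and clear of each other on the board, and the tomme standing on the tray. The half, pink and wedge cheeses show no visible movement. The gripper is clear of everything, with under 1 N on the tool.

**What didn't go to plan:**
- **First grasp missed:** the cameras showed the real fingertips about 40 mm higher than the stated tip reach. I corrected for that from the pictures.
- **Lid lift:** the force guard stopped the first try after about 5 mm, and the lid tipped about 5° in the pads. I set it down twice, tipping the tool to level the lid the second time before letting go.
- **Lowering over the hoop:** a light contact of about 4 N stopped the descent. I backed off 2 mm before gripping and didn't find out what it touched.
- **Network mismatch:** in the last top view the network placed "half" on the tomme, with a low score of 0.27. The picture itself shows the half in its original place.

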